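# Hang the serving paddle on the slanted peg of its stand

## Task

Put the small wooden serving paddle away: pick it up from the table and hang it by its hole on the slanted peg of the stand, threading it along the peg, so that it is left hanging freely there with its blade down. Leave the jars, the pepper mill and the mug where they stand.

Things in the scene. Friction and masses are not known exactly. Their poses are not given: they have to be found in the camera images.
- paddle: loose wooden serving paddle, about 0.12 kg, lying flat on the table or partly on the cloth runner (2 mm thick): a board 14 mm thick, 160 mm long. Blade 60 mm wide, from x = -65 to x = +47 mm, ending in a round eye of 60 mm outer diameter with a through hole of 34 mm. Origin near the middle of the blade (near the centre of mass), on its underside; x points along the paddle to the hole, y across it, z normal to the board (up as it lies).
- hole (a point): centre of the paddle's hole, at mid thickness: x = +65 mm, z = 7 mm in the paddle's frame. The hole's axis is the paddle's z.
- tail (a point): middle of the far end of the blade: x = -65 mm, z = 7 mm in the paddle's frame.
- stand: fixed dark wooden stand: round base of 130 mm diameter and 15 mm high, upright round post about 24 mm thick, with a 28 mm collar just above the root of the peg, 232 mm high in all. Origin under the centre of the base. The peg leans out over its -x side.
- peg: the stand's only peg: a straight round bar, 10 mm diameter, fixed in the post, rising outward at 50 degrees above level. Origin on the peg's axis where it meets the post's axis, 205 mm above the table; z points outward and up along the peg, y is level, x points upward and back over the post. The bar ends, rounded, at z = 115 mm.
- peg_tip (a point): outer end of the peg, on its axis. A paddle held square to the peg (its x, y, z parallel to the peg's) can go down the peg until its hole is at about z = 65 mm in the peg's frame; there its eye meets the post. Let go, it slides and swings down to hang against the post.
- mustard_jar: bystander: squat jar, 62 mm wide, 86 mm high, origin under its centre.
- pepper_mill: bystander: waisted wooden mill, 58 mm wide, 170 mm high, origin under its centre.
- mug: bystander: small mug, 65 mm wide, 92 mm over its handle, 49 mm high, origin on its underside.
- sugar_jar: bystander: tall jar, 81 mm wide, 179 mm high, origin under its centre.

How it is judged (in metres and radians):
On the way:
1. the paddle, roughly square to the peg, is threaded on the outer part of the peg (z of hole in the frame of peg between 0.07 and 0.112 m and x of hole in the frame of peg between -0.022 and 0.022 m and y of hole in the frame of peg between -0.022 and 0.022 m and angle between the z axis of paddle and the z axis of peg, either way round below 0.7 rad), for 0.05 s.
At the end, for the whole second after the job is handed in: The peg passes through the paddle's hole (hole centre within 22 mm of the peg's axis each way across it, 0 to 105 mm out along it); the paddle's weight is on the peg, its blade hangs down (far end 40 to 180 mm above the table), and it is at rest (z of hole in the frame of peg between 0 and 0.105 m and x of hole in the frame of peg between -0.022 and 0.022 m and y of hole in the frame of peg between -0.022 and 0.022 m and height (world z) of tail between 0.04 and 0.18 m and contact force between paddle and peg above 0.1 N and linear speed of paddle below 0.05 m/s and angular speed of paddle below 0.5 rad/s); the robot touches nothing.
It fails at once if the mustard jar is pushed more than 40 mm or knocked over (distance of mustard_jar from where it was at the start of the episode above 0.04 m or angle between mustard_jar's own z axis and vertical above 0.6 rad).
It fails at once if the pepper mill is pushed more than 40 mm or knocked over (distance of pepper_mill from where it was at the start of the episode above 0.04 m or angle between pepper_mill's own z axis and vertical above 0.6 rad).
It fails at once if the mug is pushed more than 40 mm or knocked over (distance of mug from where it was at the start of the episode above 0.04 m or angle between mug's own z axis and vertical above 0.6 rad).
It fails at once if the sugar jar is pushed more than 40 mm or knocked over (distance of sugar_jar from where it was at the start of the episode above 0.04 m or angle between sugar_jar's own z axis and vertical above 0.6 rad).
It also fails if it takes over 54 s, if anything falls off the work surface, if the arm or the gripper's body presses on something with over 40 N, if the wrist force passes 120 N, or if a joint passes its speed limit or range.

## Robot

A 6-joint arm with a two-finger parallel gripper is mounted at the origin on the work surface; the furniture and walls round the work are solid. World frame = base frame: x ahead of the robot, y to its left, z up, the work surface at z = 0. Lengths are in mm, angles in degrees, forces in N, time in s.
With the tool pointing down it reaches from about 350 to 850 mm from the base axis. Payload 8.1 kg.
Tool frame: the origin (TCP) lies midway between the tips of the shut fingers; the grasp point (between the pads) lies grip_depth behind it (grip_depth is the distance from the TCP to the grasp point, in mm); z points along the fingers, y is the line along which they close (so a half turn about z gives the same grasp; the last joint's range is limited). The gripper opens to 85 mm and grips with 20 to 120 N. Pads are 22 mm wide; open, the fingers measure 114 mm over their backs; the gripper's body (76 mm by 85 mm) begins 54 mm behind the grasp point. The pads swing forward as they close: fully open they stand 13 mm farther back than shut.
Start: joints at [71.253, 7.471, 85.268, -0, 87.261, -4.893], TCP at [143.648, 582.555, 231.292] pointing down, gripper open.
Joint ranges: [-169.43, 169.43], [-51.17, 129.36], [1.28, 143.12], [-76.62, 256.62], [0, 156.53], [-152.29, 152.29]. Speed limits (degrees/s): [136.94, 136.94, 159.86, 180, 180, 180].

## Interface

Orientations are given as [roll, pitch, yaw] about the fixed x, y, z axes, in that order (R = Rz(yaw) Ry(pitch) Rx(roll)).
In Python, from bench import sense, snapshot, hand_in, grip_depth gives the robot as it stands. The module is installed in compiled form; this text tells all that it offers.
- The arm moves only by the tool apply_moves, never from a script. Its argument "series" is text: rows parted by semicolons, each of 5 numbers parted by spaces: the shift along the tool's x, y, z each as a share of 0.3 m, from -1 to 1, then the turn about the tool's z as a share of 2 rad, from -1 to 1, then the gripper's target within -1 to 1 (shut at 1, half-way at 0, fully open at -1). In form: tx ty tz twist gripper; .... A call has 1 to 5 rows; each row shifts and turns the commanded pose from where the row before left it, along the tool's axes as they then stand; what a row does not reach is not made up. A row lasts 1/12 s, in which the tool goes at most 41.7 mm and 7.16 degrees, less where a joint would pass 70% of its speed; a pose out of reach is approached as far as the arm can. A call with a number of a shift or a turn outside -1 to 1 is refused whole. A call with a gripper value outside its range is refused whole. The fingers move at their own pace and stop on an object; "squeeze" is the grip in N (left out, the last holds). Time passes only in rows, so rows that do not move let the fingers close. It gives the time, the measured TCP pose, the force, the opening and the grip force at its end, in the units of the state.
- sense(): the state, without advancing time (a new reading comes with each control period).
- snapshot(name): name is "scene" or "top" or "wrist"; returns a dict with "frame" (384x512x3 uint8, blue, green, red), "depth" (384x512 float32, mm along the optical axis (not along the pixel's ray), 0 where there is no reading), "intrinsics" (3x3 intrinsics, pixels), "extrinsics" (4x4, takes a point from camera to world coordinates); the wrist camera has in their place "tool_from_camera" (4x4, takes a point from camera to tool coordinates, whose origin is the TCP and whose axes are the flange's). Camera axes: x right, y down, z forward; pixel columns grow to the right and rows downward; lengths in mm; the calibration is good to about 2 mm. A picture is of the moment at which its call begins: read the wrist's pose just before it.
- hand_in(): hands the job in; it is judged then, once.
The state is a dict: "time": time; "joint_pos": joint angles; "qd": joint speeds; "joint_efforts": joint torques, N m; "tool_pos": TCP position; "tcp_rot": TCP orientation; "ft_force": force on the tool from outside, world axes, zero at the start; "wrist_torque": the same for the moment, N m; "finger_gap": finger opening in mm; "grip_force": force on a finger pad.
Only numpy, scipy, OpenCV 4.12 (cv2) and the standard library are available. Lean on these libraries where they do the work, as an engineer would, in place of code of your own. Each camera call takes 0.05 s, during which the arm holds its last target. There are 200 camera calls.

## Working session

There is one attempt and no reset: what is moved stays moved. The work goes in short steps, Python scripts to look and compute and a tool call to move; the robot and the scene stay as the last step left them, time stands still between calls to the robot, and variables do not carry over. Pictures are saved under pics/ and viewed, at most 10 in all, crops included, and the job is handed in when it is done.

Besides the shell and the picture viewer there is one more tool, called after ">>>" by a JSON object that holds its "fn" and its "kwargs", one argument or row to a line. apply_moves: Moves the arm, as the interface text tells. Its arguments: {"type":"object","properties":{"series":{"type":"string"},"squeeze":{"type":"number"}},"required":["series"]}

```bash
mkdir -p pics
python3 - <<'E'
from bench import *
import cv2, numpy as np, pickle
print(sense(), grip_depth)
for n in ("scene","top"):
    s=snapshot(n); pickle.dump(s,open(n+".pkl","wb")); cv2.imwrite(f"pics/{n}0.png",cv2.resize(s["frame"],(768,576)))
    print(n,s["intrinsics"],s["extrinsics"])
E
```

```text
{'time': 0.0, 'joint_pos': array([ 7.12523806e+01,  7.51488079e+00,  8.53286280e+01, -7.27905313e-05,
        8.72638248e+01, -4.89452219e+00]), 'qd': array([-0.02718438,  0.01386857,  0.09505899,  0.06002916,  0.14309819,
       -0.02870411]), 'joint_efforts': array([ 4.86638128e-04, -5.69380760e+01, -5.00571620e+01, -2.02973324e-04,
        1.45801215e-02, -9.15550208e-05]), 'tool_pos': array([143.4736781 , 582.01907866, 230.25306929]), 'tcp_rot': array([-1.79893052e+02, -9.08544085e-03,  1.66146898e+02]), 'ft_force': array([-0.67511859,  0.05763281, -0.8497278 ]), 'wrist_torque': array([-0.03165578, -0.00115301,  0.0059208 ]), 'grip_force': 0.0, 'finger_gap': 85.7706550742716} 18.700000000000003
scene [[466.55222291   0.         256.48219132]
 [  0.         466.55222291 194.27706656]
 [  0.           0.           1.        ]] [[ 9.00328997e-01 -3.03471423e-01  3.11949985e-01 -4.12261996e+01]
 [-4.35018255e-01 -6.06250002e-01  6.65747740e-01 -8.75350546e+02]
 [-1.29157353e-02 -7.35095933e-01 -6.77840065e-01  1.17783494e+03]
 [ 0.00000000e+00  0.00000000e+00  0.00000000e+00  1.00000000e+00]]
top [[361.92822263   0.         254.42197603]
 [  0.         361.92822263 191.98405724]
 [  0.           0.           1.        ]] [[-1.54422035e-02 -9.81552537e-01  1.90567982e-01  2.30028964e+02]
 [-9.99877591e-01  1.56390731e-02 -4.70915354e-04  6.62337301e+01]
 [-2.51807844e-03 -1.90551927e-01 -9.81673888e-01  1.15203511e+03]
 [ 0.00000000e+00  0.00000000e+00  0.00000000e+00  1.00000000e+00]]
```

View pics/top0.png

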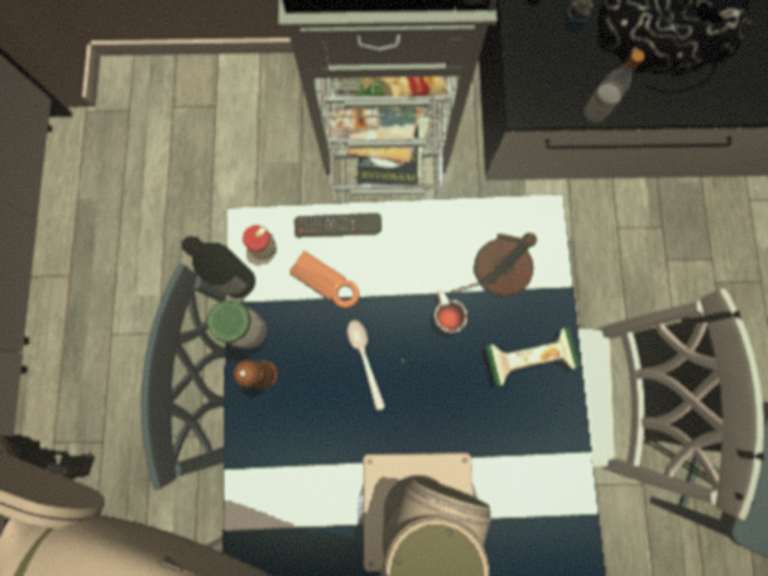

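View pics/scene0.png

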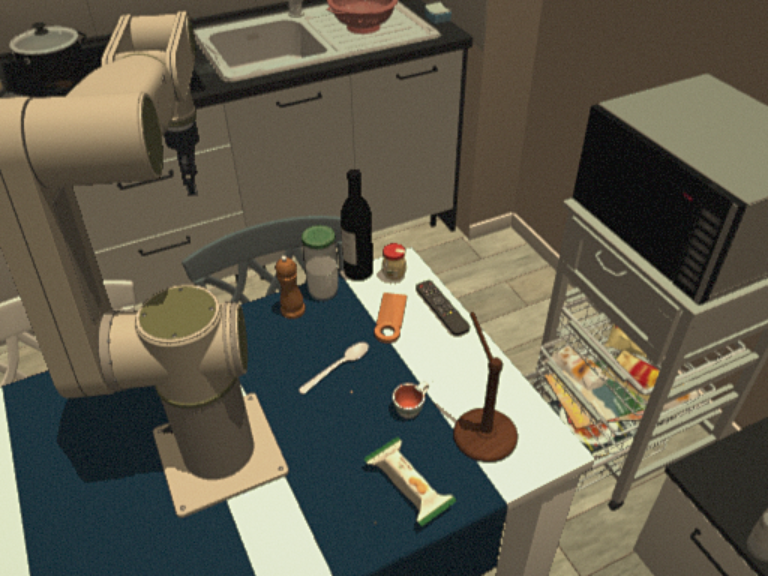

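The top view shows the paddle at about (325,278) with its hole at (346,293), and the stand at about (505,265). I'll enlarge the stand to find the peg direction.

```bash
cat > h.py <<'E'
import numpy as np, pickle, cv2
def load(n): return pickle.load(open(n+".pkl","rb"))
def ray(s,u,v):
    d=s["extrinsics"][:3,:3]@np.linalg.inv(s["intrinsics"])@np.array([u,v,1.]); return s["extrinsics"][:3,3],d
def at_z(s,u,v,z):
    o,d=ray(s,u,v); return o+d*(z-o[2])/d[2]
def proj(s,P):
    P=np.atleast_2d(P); E=np.linalg.inv(s["extrinsics"]); c=P@E[:3,:3].T+E[:3,3]; q=c@s["intrinsics"].T; return q[:,:2]/q[:,2:]
E
python3 - <<'E'
from h import *
a=load("top");b=load("scene")
t=cv2.resize(a["frame"][140:210,285:375],None,fx=4.4,fy=4.4,interpolation=2)  
s=cv2.resize(b["frame"][200:310,290:360],None,fx=4.4,fy=4.4,interpolation=2)
p=cv2.resize(a["frame"][155:215,180:250],None,fx=4.4,fy=4.4,interpolation=2)
im=np.zeros((590,800,3),np.uint8)
im[:t.shape[0],:t.shape[1]]=t; im[:s.shape[0],450:450+s.shape[1]]=s; im[310:310+p.shape[0],:p.shape[1]]=p
cv2.imwrite("pics/crop1.png",im)
print(t.shape,s.shape,p.shape)
E
```

```text
(308, 396, 3) (484, 308, 3) (264, 308, 3)
```

View pics/crop1.png

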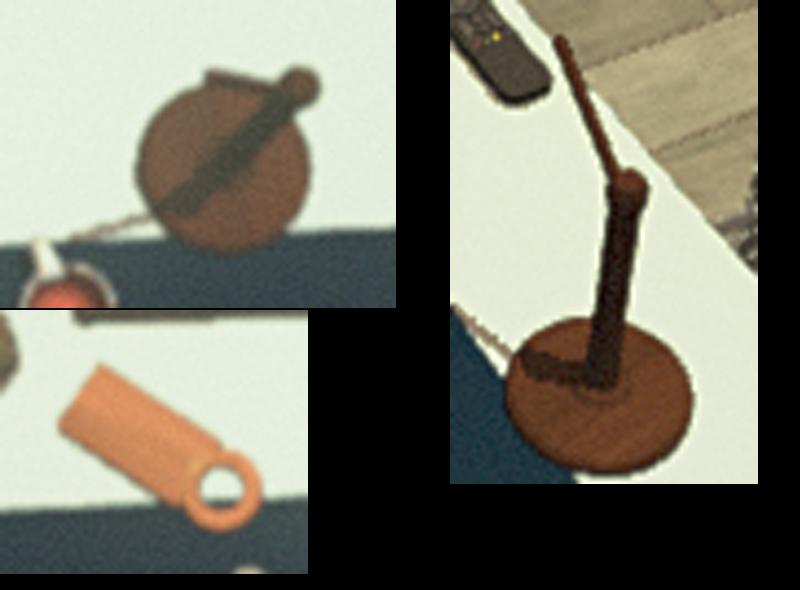

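The crops show the tip of the peg at (211,78) in the top crop and (560,41) in the scene crop. The post top is at (300,87) and (630,187). In the lower crop the paddle hole is at (221,489) and the tail corners are at (99,364) and (60,425).

Run:
```python
from h import *
a=load("top");b=load("scene")
T=lambda u,v:(285+u/4.4-.4,140+v/4.4-.4); S=lambda u,v:(290+(u-450)/4.4-.4,200+v/4.4-.4); P=lambda u,v:(180+u/4.4-.4,155+(v-310)/4.4-.4)
def tri(p,q):
    A=[];B=[]
    for s,x in((a,p),(b,q)):
        o,d=ray(s,*x); d/=np.linalg.norm(d); M=np.eye(3)-np.outer(d,d); A.append(M);B.append(M@o)
    x=np.linalg.lstsq(np.vstack(A),np.hstack(B),rcond=None)[0]; return x,[np.linalg.norm(M@x-m) for M,m in zip(A,B)]
print("tip",tri(T(211,78),S(560,41))); print("post",tri(T(300,87),S(630,187)))
# direct fit of base + yaw on tip, base
print("base top", at_z(a,*T(223,165),15), at_z(b,*S(600,392),15))
h=at_z(a,*P(221,489),15);c1=at_z(a,*P(99,364),15);c2=at_z(a,*P(60,425),15); print("hole",h,c1,c2,"len",np.linalg.norm(h-(c1+c2)/2),"w",np.linalg.norm(c1-c2))
d=h-(c1+c2)/2; print("yaw",np.degrees(np.arctan2(d[1],d[0])))
for n,uv in dict(mustard=(128,158),wine=(150,175),mugc=(300,211)).items(): print(n,at_z(a,*uv,50))
D=a["depth"]; 
# obstacle heights from depth: list of blobs
v,u=np.mgrid[0:384,0:512]; E=a["extrinsics"];K=a["intrinsics"]
c=np.stack([(u-K[0,2])*D/K[0,0],(v-K[1,2])*D/K[1,1],D],-1)@E[:3,:3].T+E[:3,3]
m=((D>0)&(c[...,2]>25)&(c[...,0]>250)&(c[...,0]<850)&(abs(c[...,1])<500)).astype(np.uint8)
n,l=cv2.connectedComponents(m)
for i in range(1,n):
    q=c[l==i]
    if len(q)>15: print(len(q),q.min(0).round(),q.max(0).round())
```

```text
tip (array([ 481.22310759, -128.19758357,  291.99122042]), [np.float64(0.28778112936178063), np.float64(0.28778112936209593)])
post (array([ 495.45218312, -197.86569068,  220.71469292]), [np.float64(0.2520094019896605), np.float64(0.252009401990498)])
base top [ 495.48143219 -195.7379347    15.        ] [ 492.47520642 -201.05785884   15.        ]
hole [441.27619442 144.42828306  15.        ] [536.46291759 234.17861478  15.        ] [490.79781805 262.17773917  15.        ] len 126.48781322727267 w 53.56540191594199
yaw -124.8915462986353
mustard [559.78847494 463.73818447  50.        ]
wine [503.3641327  391.93950365  50.        ]
mugc [382.28261166 -73.25878957  50.        ]
394 [517. 291.  25.] [576. 349.  92.]
313 [ 479. -209.   25.] [ 510. -124.  295.]
2723 [251. 336.  25.] [508. 500. 307.]
189 [ 354. -105.   25.] [441. -42.  56.]
962 [325. 304.  28.] [401. 382. 187.]
876 [ 251. -332.   25.] [ 359. -147.   63.]
402 [250. 288.  27.] [300. 340. 175.]
```

>>> {"fn": "apply_moves", "kwargs": {
  "series": "-0.081 -0.097 0 0 -1;-0.081 -0.097 0 0 -1;-0.081 -0.097 0 0 -1;-0.081 -0.097 0 0 -1;-0.081 -0.097 0 0 -1"
}}

```text
time: 0.52
tool_pos: [226.9, 410.4, 230.6]
tcp_rot: [-179.9, -0.0, 166.2]
ft_force: [0.8, -0.1, 0.4]
finger_gap: 85.5
grip_force: 0.0
```

>>> {"fn": "apply_moves", "kwargs": {
  "series": "-0.081 -0.097 0 0 -1;-0.081 -0.097 0 0 -1;-0.081 -0.097 0 0 -1;-0.081 -0.097 0 0 -1;-0.081 -0.097 0 0 -1"
}}

```text
time: 0.93
tool_pos: [310.0, 240.1, 231.0]
tcp_rot: [-180.0, -0.0, 166.2]
ft_force: [1.6, -0.6, -0.7]
finger_gap: 85.4
grip_force: 0.0
```

>>> {"fn": "apply_moves", "kwargs": {
  "series": "0 0 0 0.06 -1;0 0 0 0.06 -1;0 0 0 0.06 -1;0 0 0 0.06 -1;0 0 0 0.06 -1"
}}

```text
time: 1.35
tool_pos: [309.8, 241.5, 230.9]
tcp_rot: [-180.0, -0.0, 131.4]
ft_force: [0.1, 0.7, 0.1]
finger_gap: 85.1
grip_force: 0.0
```

>>> {"fn": "apply_moves", "kwargs": {
  "series": "0 0 0 0.06 -1;0 0 0 0.06 -1;0 0 0 0.06 -1;0 0 0 0.06 -1;0 0 0 0.06 -1"
}}

```text
time: 1.77
tool_pos: [309.7, 241.7, 230.9]
tcp_rot: [-180.0, 0.0, 97.1]
ft_force: [-0.1, -0.1, -0.3]
finger_gap: 85.4
grip_force: 0.0
```

>>> {"fn": "apply_moves", "kwargs": {
  "series": "0 0 0 0.06 -1;0 0 0 0.06 -1;0 0 0 0.06 -1;0 0 0 0.06 -1;0 0 0 0.06 -1"
}}

```text
time: 2.18
tool_pos: [309.6, 241.7, 230.9]
tcp_rot: [-180.0, 0.0, 62.7]
ft_force: [-0.1, -0.5, 0.4]
finger_gap: 85.7
grip_force: 0.0
```

>>> {"fn": "apply_moves", "kwargs": {
  "series": "0 0 0 0.06 -1;0.015 0.107 0 0 -1;0.015 0.107 0 0 -1;0.015 0.107 0 0 -1;0.015 0.107 0 0 -1"
}}

```text
time: 2.6
tool_pos: [427.5, 184.5, 231.0]
tcp_rot: [-180.0, 0.0, 56.2]
ft_force: [-0.7, 1.0, 0.0]
finger_gap: 85.3
grip_force: 0.0
```

>>> {"fn": "apply_moves", "kwargs": {
  "series": "0.015 0.107 0 0 -1;0 0 0 0 -1;0 0 0 0 -1"
}}

```text
time: 2.85
tool_pos: [456.2, 170.0, 230.3]
tcp_rot: [-179.9, 0.1, 56.0]
ft_force: [-0.5, 0.6, 0.2]
finger_gap: 85.5
grip_force: 0.0
```

```bash
cat >> h.py <<'E'
from scipy.spatial.transform import Rotation as R
def wrist(name):
    from bench import sense,snapshot
    st=sense(); s=snapshot("wrist"); T=np.eye(4); T[:3,:3]=R.from_euler("xyz",st["tcp_rot"],degrees=True).as_matrix(); T[:3,3]=st["tool_pos"]
    s["extrinsics"]=T@s["tool_from_camera"]; pickle.dump(s,open(name+".pkl","wb")); cv2.imwrite(f"pics/{name}.png",cv2.resize(s["frame"],(768,576))); return st,s
E
python3 - <<'E'
from h import *
st,s=wrist("w1"); print(st["tool_pos"],st["tcp_rot"],s["tool_from_camera"].round(2))
E
```

```text
[456.24026504 170.04589452 230.30157793] [-1.79917682e+02  9.34680416e-02  5.60002709e+01] [[   0.     -0.96   -0.28   71.7 ]
 [   1.      0.     -0.      0.61]
 [   0.     -0.28    0.96 -142.5 ]
 [   0.      0.      0.      1.  ]]
```

View pics/w1.png

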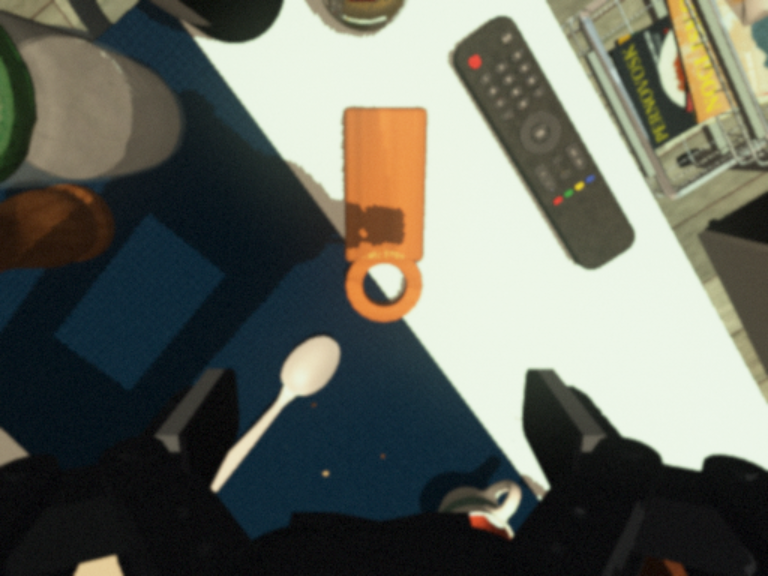

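In the wrist view the hole is at (384,285). The tail corners are at (345,108) and (426,108), and the blade edges near the eye are at (347,258) and (422,260).

Run:
```python
from h import *
s=load("w1"); st=s["extrinsics"]@np.linalg.inv(s["tool_from_camera"])
p=lambda u,v:at_z(s,u/1.5,v/1.5,15)
h=p(384.5,285);t=(p(345,108)+p(426,108))/2; d=(t-h)/np.linalg.norm(t-h)
print(h,t,np.linalg.norm(t-h),np.linalg.norm(p(345,108)-p(426,108)),"yaw tail",np.degrees(np.arctan2(d[1],d[0])))
c=(h+t)/2
g=c+20*-d; print("grasp",g)
e=g-st[:3,3]; print("tool delta",(st[:3,:3].T@e).round(1))
```

```text
[443.06456501 143.5972022   15.        ] [515.1339997  249.82789769  15.        ] 128.3704174657625 56.526880594129665 yaw tail 55.8460965632629
grasp [467.87092677 180.16189948  15.        ]
tool delta [ 15.2   4.3 215.3]
```

>>> {"fn": "apply_moves", "kwargs": {
  "series": "0.052 0.0145 0 0 -1;0 0 0.125 0 -1;0 0 0.125 0 -1;0 0 0.125 0 -1;0 0 0.125 0 -1"
}}

```text
time: 3.32
tool_pos: [467.1, 182.5, 80.2]
tcp_rot: [180.0, -0.1, 56.2]
ft_force: [0.8, -0.3, -0.6]
finger_gap: 85.1
grip_force: 0.0
```

>>> {"fn": "apply_moves", "kwargs": {
  "series": "0 0 0.12 0 -1;0 0 0 0 -1;0 0 0 0 -1"
}}

```text
time: 3.57
tool_pos: [465.1, 181.7, 43.8]
tcp_rot: [-179.8, 0.2, 56.2]
ft_force: [0.2, -0.3, 1.2]
finger_gap: 85.5
grip_force: 0.0
```

>>> {"fn": "apply_moves", "kwargs": {
  "series": "0 0 0.09 0 -1;0 0 0.04 0 -1;0 0 0.016 0 -1;0 0 0 0 -1"
}}

```text
time: 3.9
tool_pos: [467.8, 181.8, 2.0]
tcp_rot: [-180.0, 0.0, 56.2]
ft_force: [-0.5, -0.7, 0.7]
finger_gap: 85.6
grip_force: 0.0
```

>>> {"fn": "apply_moves", "kwargs": {
  "series": "0 0 0 0 0.6;0 0 0 0 0.6;0 0 0 0 0.6;0 0 0 0 0.6;0 0 0 0 0.6",
  "squeeze": 30
}}

```text
time: 4.32
tool_pos: [469.2, 182.0, 3.3]
tcp_rot: [179.9, -0.1, 56.1]
ft_force: [-2.3, -0.3, 6.0]
finger_gap: 58.9
grip_force: 31.3
```

>>> {"fn": "apply_moves", "kwargs": {
  "series": "0 0 -0.05 0 0.6;0 0 -0.12 0 0.6;0 0 -0.12 0 0.6;0 0 -0.12 0 0.6;0 0 -0.12 0 0.6"
}}

```text
time: 4.73
tool_pos: [467.8, 181.5, 162.9]
tcp_rot: [180.0, -0.0, 56.1]
ft_force: [1.5, 0.6, -0.6]
finger_gap: 58.8
grip_force: 34.1
```

>>> {"fn": "apply_moves", "kwargs": {
  "series": "0 0 -0.12 -0.0567 0.6;0 0 -0.12 -0.0567 0.6;0 0 -0.12 -0.0567 0.6;0 0 -0.12 -0.0567 0.6;0 0 -0.05 -0.0567 0.6"
}}

```text
time: 5.15
tool_pos: [469.3, 182.0, 326.6]
tcp_rot: [179.5, -0.1, 88.9]
ft_force: [0.5, 0.2, -0.2]
finger_gap: 58.8
grip_force: 34.2
```

>>> {"fn": "apply_moves", "kwargs": {
  "series": "0 0 0 -0.0567 0.6;0 0 0 -0.0567 0.6;0 0 0 0 0.6;0 0 0 0 0.6"
}}

```text
time: 5.48
tool_pos: [467.9, 181.6, 319.9]
tcp_rot: [180.0, -0.0, 101.4]
ft_force: [-0.2, 0.8, -1.8]
finger_gap: 58.7
grip_force: 34.1
```

Run:
```python
from h import *
st,s=wrist("w2"); print(st["tool_pos"],st["tcp_rot"],st["ft_force"],st["finger_gap"],st["grip_force"])
```

```text
[467.88095988 181.55587604 319.90376658] [ 1.79976309e+02 -1.10939302e-03  1.01412444e+02] [-0.20902509  0.79053136 -1.81250544] 58.69894468018587 34.14128601551056
```

View pics/w2.png

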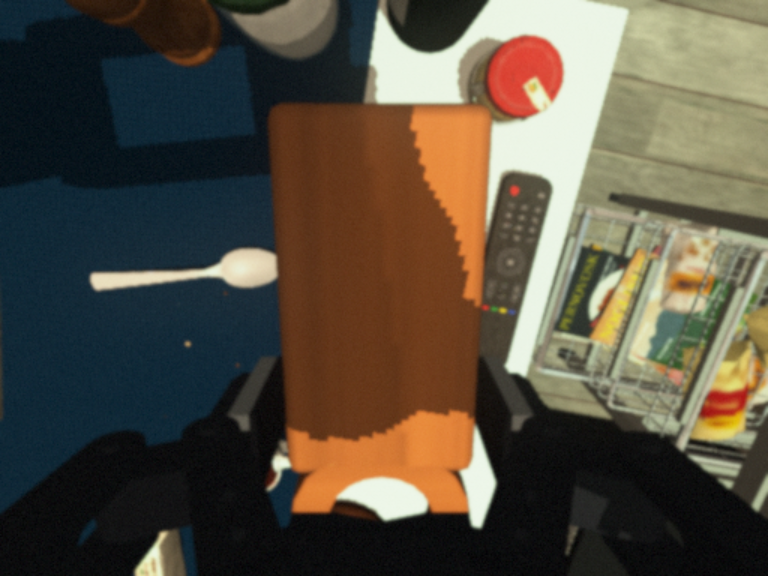

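The paddle is held straight between the fingers. Its tail edge is at row 105, from columns 272 to 490, and the upper part of the hole shows at (380,495). I'll get its tilt from the depth image.

```bash
cat >> h.py <<'E'
def tcloud(s):
    D=s["depth"];K=s["intrinsics"];v,u=np.mgrid[0:384,0:512];M=s["tool_from_camera"]
    return np.stack([(u-K[0,2])*D/K[0,0],(v-K[1,2])*D/K[1,1],D],-1)@M[:3,:3].T+M[:3,3]
E
python3 - <<'E'
from h import *
s=load("w2"); c=tcloud(s)
q=c[75:290,200:310].reshape(-1,3); q=q[np.isfinite(q).all(1)]; q=q[abs(q[:,2])<60]
co=np.linalg.lstsq(np.c_[q[:,:2],np.ones(len(q))],q[:,2],rcond=None)[0]
print(len(q),co,np.degrees(np.arctan(co[:2])))
M=s["tool_from_camera"];K=s["intrinsics"]
def on(u,v):
    d=M[:3,:3]@np.linalg.inv(K)@[u/1.5,v/1.5,1]; o=M[:3,3]; k=(co[:2]@o[:2]+co[2]-o[2])/(d[2]-co[:2]@d[:2]); return o+k*d
for p in[(272,105),(490,105),(288,470),(474,468),(335,500),(430,500),(382,478)]: print(p,on(*p).round(1))
E
```

```text
23561 [  0.01389654   0.01654288 -11.68697579] [0.79616208 0.94775098]
(272, 105) [ 81.9 -26.6 -11. ]
(490, 105) [ 82.   29.4 -10.1]
(288, 470) [-26.3 -28.  -12.5]
(474, 468) [-26.2  31.  -11.5]
(335, 500) [-37.6 -13.4 -12.4]
(430, 500) [-38.   17.3 -11.9]
(382, 478) [-29.6   1.7 -12.1]
```

>>> {"fn": "apply_moves", "kwargs": {
  "series": "-0.108 -0.0207 0 0 0.6;-0.108 -0.0207 0 0 0.6;-0.108 -0.0207 0 0 0.6;-0.108 -0.0207 0 0 0.6;-0.108 -0.0207 0 0 0.6"
}}

```text
time: 5.95
tool_pos: [469.7, 15.4, 319.3]
tcp_rot: [-180.0, -0.0, 101.4]
ft_force: [0.4, 1.2, -1.8]
finger_gap: 58.6
grip_force: 34.1
```

>>> {"fn": "apply_moves", "kwargs": {
  "series": "-0.108 -0.0207 0 0 0.6;-0.108 -0.0207 0 0 0.6;-0.108 -0.0207 0 0 0.6;0 0 0 0 0.6;0 0 0 0 0.6"
}}

```text
time: 6.37
tool_pos: [471.2, -83.7, 319.1]
tcp_rot: [-180.0, -0.0, 101.2]
ft_force: [0.9, -0.1, -0.3]
finger_gap: 58.7
grip_force: 34.1
```

```bash
cat > look.py <<'E'
import sys; from h import *; from bench import *
st=sense(); n=sys.argv[1]
Rm=R.from_euler("xyz",st["tcp_rot"],degrees=True).as_matrix(); H=Rm@[-46.5,1.5,-5.3]+st["tool_pos"]
T=np.array([481.2,-128.2,292]); az=np.radians(101.6); w=np.array([.6428*np.cos(az),.6428*np.sin(az),.766]); y=np.array([-np.sin(az),np.cos(az),0]);x=np.cross(y,w)
e=H-(T-115*w); print("tcp",st["tool_pos"].round(1),st["tcp_rot"].round(1),"hole in peg xyz",(e@x).round(1),(e@y).round(1),(e@w).round(1),st["ft_force"].round(1),st["finger_gap"])
im=np.zeros((600,800,3),np.uint8)
for i,k in enumerate(("top","scene")):
    s=snapshot(k); pickle.dump(s,open(f"{n}_{k}.pkl","wb")); u,v=proj(s,T)[0].astype(int); print(k,u,v)
    c=cv2.resize(s["frame"][v-50:v+70,u-40:u+40],None,fx=5,fy=5,interpolation=2); im[:600,400*i:400*i+400]=c
cv2.imwrite(f"pics/{n}.png",im)
E
python3 look.py l1
```

```text
tcp [471.2 -83.7 319.1] [-180.    -0.   101.2] hole in peg xyz -21.6 -0.3 139.2 [ 0.9 -0.1 -0.3] 58.665288376231445
top 332 157
scene 314 208
```

View pics/l1.png

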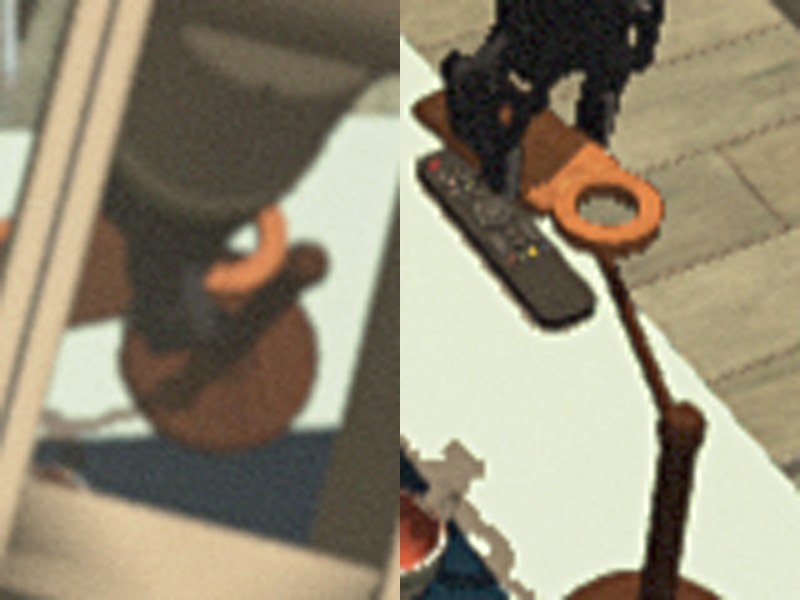

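The scene crop shows the hole's upper rim centred at (608,203), just above the peg tip. In the top crop the arm hides the hole. I'll compare these readings with the prediction.

Run:
```python
from h import *
s=load("l1_scene"); Rm=R.from_euler("xyz",[180,0,101.3],degrees=True).as_matrix(); H=Rm@[-46.5,1.5,-5.3-7]+[471.2,-83.7,319.1]
print("pred",proj(s,H),"seen",314-40+(608-400)/5-.4,208-50+203/5-.4)
o=at_z(s,314-40+(608-400)/5-.4,208-50+203/5-.4,H[2]); print("hole seen at",o,"pred",H)
```

```text
pred [[315.90382786 198.444468  ]] seen 315.20000000000005 198.2
hole seen at [ 480.61068045 -127.36185565  331.4       ] pred [ 481.7824177  -129.00466241  331.4       ]
```

>>> {"fn": "apply_moves", "kwargs": {
  "series": "0.033 0 0.067 0 0.6;-0.0247 0 0.0293 0 0.6;-0.0247 0 0.0293 0 0.6;0 0 0 0 0.6"
}}

```text
time: 6.8
tool_pos: [471.9, -87.1, 279.5]
tcp_rot: [-179.8, -0.1, 101.7]
ft_force: [0.1, 0.3, -2.5]
finger_gap: 58.8
grip_force: 34.1
```

>>> {"fn": "apply_moves", "kwargs": {
  "series": "-0.0247 0 0.0293 0 0.6;-0.0247 0 0.0293 0 0.6;0 0 0 0 0.6;0 0 0 0 0.6"
}}

```text
time: 7.13
tool_pos: [475.2, -102.1, 263.5]
tcp_rot: [-179.9, -0.0, 101.6]
ft_force: [1.2, -0.2, -1.6]
finger_gap: 58.6
grip_force: 34.1
```

```bash
python3 look.py l2
```

```text
tcp [ 475.2 -102.1  263.5] [-179.9   -0.   101.6] hole in peg xyz -0.2 -0.9 84.5 [ 1.2 -0.2 -1.6] 58.601318982308435
top 332 157
scene 314 208
```

View pics/l2.png

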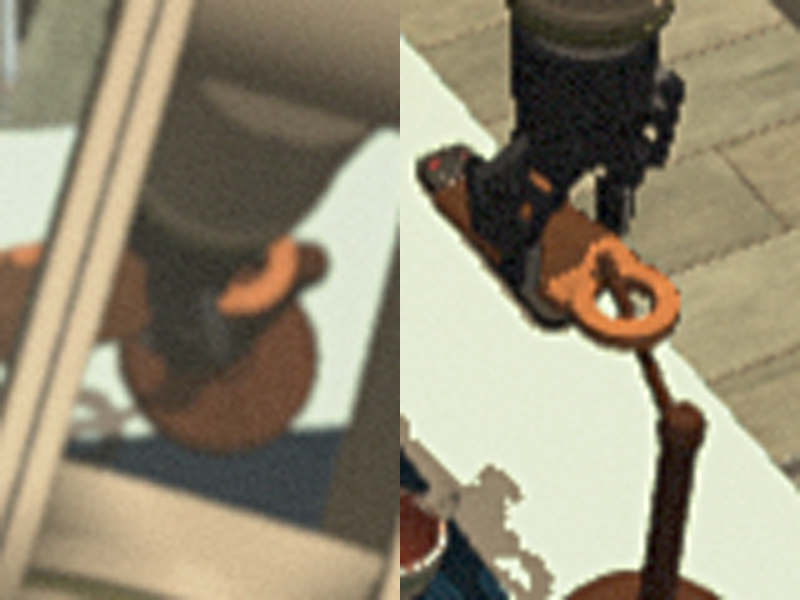

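The peg tip passes through the hole and shows at (608,255) in the scene crop. The angle limit is tight with the board level, so I'll press down gently. That puts the eye on the peg and tips the tail down.

>>> {"fn": "apply_moves", "kwargs": {
  "series": "0 0 0.02 0 0.6;0 0 0.01 0 0.6;0 0 0 0 0.6",
  "squeeze": 20
}}

```text
time: 7.48
tool_pos: [475.4, -101.4, 254.5]
tcp_rot: [-180.0, -0.0, 101.6]
ft_force: [-0.1, -0.5, -0.1]
finger_gap: 59.1
grip_force: 34.2
```

>>> {"fn": "apply_moves", "kwargs": {
  "series": "0 0 0.012 0 0.6;0 0 0 0 0.6;0 0 0 0 0.6"
}}

```text
time: 7.73
tool_pos: [475.9, -102.0, 252.1]
tcp_rot: [179.9, 0.1, 101.6]
ft_force: [1.0, -1.7, 1.1]
finger_gap: 58.7
grip_force: 34.4
```

Run:
```python
from h import *
st,s=wrist("w3"); c=tcloud(s)
q=c[75:250,200:310].reshape(-1,3); q=q[abs(q[:,2])<70]
co=np.linalg.lstsq(np.c_[q[:,:2],np.ones(len(q))],q[:,2],rcond=None)[0]
print(st["tool_pos"],st["ft_force"],len(q),co,np.degrees(np.arctan(co[:2])))
```

```text
[ 475.9182535  -101.96867887  252.11981393] [ 0.99745316 -1.72440615  1.09709449] 19169 [  0.03215054   0.01717975 -11.71135519] [1.84145613 0.98423022]
```

>>> {"fn": "apply_moves", "kwargs": {
  "series": "0 0 0.012 0 0.6;0 0 0.01 0 0.6;0 0 0 0 0.6;0 0 0 0 0.6"
}}

```text
time: 8.12
tool_pos: [475.9, -102.6, 245.0]
tcp_rot: [180.0, 0.1, 101.6]
ft_force: [2.5, -7.0, 1.7]
finger_gap: 58.7
grip_force: 34.4
```

```bash
cat > tilt.py <<'E'
from h import *
st,s=wrist("w4"); c=tcloud(s)
q=c[75:250,200:310].reshape(-1,3); q=q[abs(q[:,2])<70]
co=np.linalg.lstsq(np.c_[q[:,:2],np.ones(len(q))],q[:,2],rcond=None)[0]
print(st["tool_pos"],st["ft_force"],len(q),co,np.degrees(np.arctan(co[:2])))
th=np.arctan(co[0]); h=np.array([-46.5*np.cos(th),1.5,co[2]-46.5*np.sin(th)+7]); H=R.from_euler("xyz",st["tcp_rot"],degrees=True).as_matrix()@h+st["tool_pos"]
T=np.array([481.2,-128.2,292]); az=np.radians(101.6); w=np.array([.6428*np.cos(az),.6428*np.sin(az),.766]); y=np.array([-np.sin(az),np.cos(az),0]);x=np.cross(y,w); e=H-(T-115*w)
print("hole in peg",e@x,e@y,e@w)
E
python3 tilt.py
```

```text
[ 475.86160084 -102.62189569  245.01591579] [ 2.48236758 -7.0079335   1.74828789] 19172 [  0.09972907   0.0163112  -11.76479382] [5.69522306 0.93448   ]
hole in peg 8.696573949848206 -1.3979706658626785 73.32836854999519
```

>>> {"fn": "apply_moves", "kwargs": {
  "series": "0.013 0 -0.0153 0 0.6;0.013 0 -0.0153 0 0.6;0 0 0 0 0.6;0 0 0 0 0.6"
}}

```text
time: 8.5
tool_pos: [474.2, -94.1, 254.5]
tcp_rot: [180.0, 0.0, 101.6]
ft_force: [2.3, -3.0, 3.0]
finger_gap: 58.7
grip_force: 34.6
```

```bash
python3 tilt.py
```

```text
[474.22390315 -94.08614148 254.46211197] [ 2.34335866 -3.00041893  2.97045268] 19178 [  0.11727579   0.01616551 -11.78832575] [6.68885423 0.92613498]
hole in peg 8.854023738124026 -1.5387436702234352 86.77464566317508
```

The hole is about 87 mm out along the peg and the angle to the peg is about 33°, well inside the limits. Releasing now.

>>> {"fn": "apply_moves", "kwargs": {
  "series": "0 0 0 0 -1;0 0 0 0 -1;0 0 0 0 -1;0 0 0 0 -1;0 0 0 0 -1"
}}

```text
time: 8.97
tool_pos: [473.7, -93.7, 253.8]
tcp_rot: [-180.0, -0.0, 101.6]
ft_force: [-0.1, -0.4, 0.5]
finger_gap: 85.6
grip_force: 0.0
```

>>> {"fn": "apply_moves", "kwargs": {
  "series": "0 0 0 0 -1;0 0 0 0 -1;0 0 -0.04 0 -1;0 0 -0.08 0 -1;0 0 -0.1 0 -1"
}}

```text
time: 9.38
tool_pos: [472.9, -93.6, 319.6]
tcp_rot: [-179.8, -0.1, 101.6]
ft_force: [0.0, -0.3, 0.1]
finger_gap: 85.5
grip_force: 0.0
```

>>> {"fn": "apply_moves", "kwargs": {
  "series": "0 0 -0.1 0 -1;0.1 0 -0.05 0 -1;0.1 0 0 0 -1;0.1 0 0 0 -1;0.1 0 0 0 -1"
}}

```text
time: 9.8
tool_pos: [449.6, 24.5, 367.0]
tcp_rot: [179.9, 0.0, 101.6]
ft_force: [-0.2, 0.3, -0.5]
finger_gap: 85.4
grip_force: 0.0
```

>>> {"fn": "apply_moves", "kwargs": {
  "series": "0.1 0 0 0 -1;0 0 0 0 -1;0 0 0 0 -1;0 0 0 0 -1;0 0 0 0 -1"
}}

```text
time: 10.22
tool_pos: [444.0, 52.1, 365.6]
tcp_rot: [180.0, 0.0, 101.6]
ft_force: [-0.0, 0.3, 0.2]
finger_gap: 85.5
grip_force: 0.0
```

```bash
python3 look.py l3
```

```text
tcp [444.   52.1 365.6] [180.    0.  101.6] hole in peg xyz 54.7 -1.3 263.9 [-0.   0.3  0.2] 85.46314888881416
top 332 157
scene 314 208
```

View pics/l3.png

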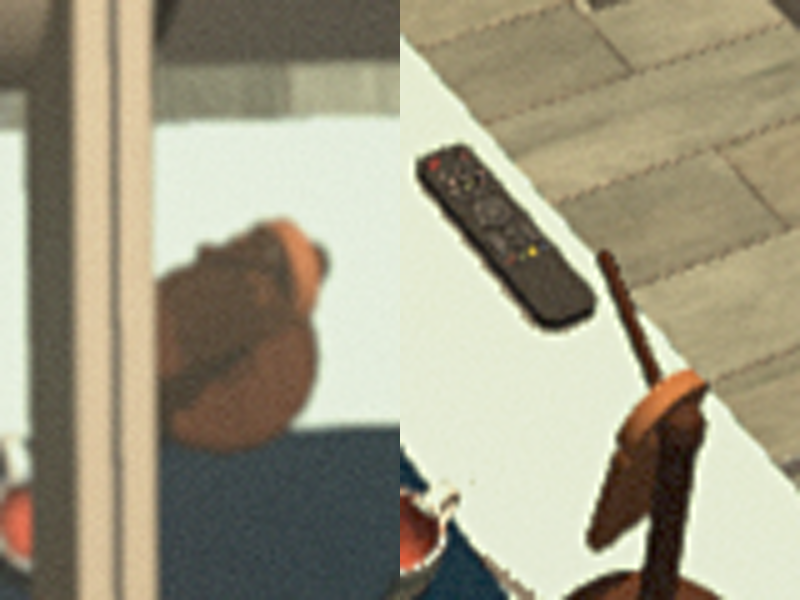

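The paddle hangs on the peg against the post with its blade down; the tail is at about (600,545) in the scene crop. I'll wait for it to settle and check that it has stopped moving.

>>> {"fn": "apply_moves", "kwargs": {
  "series": "0 0 0 0 -1;0 0 0 0 -1;0 0 0 0 -1;0 0 0 0 -1;0 0 0 0 -1"
}}

```text
time: 10.73
tool_pos: [443.8, 52.8, 365.2]
tcp_rot: [-180.0, -0.0, 101.6]
ft_force: [-0.5, 0.1, 0.3]
finger_gap: 85.4
grip_force: 0.0
```

>>> {"fn": "apply_moves", "kwargs": {
  "series": "0 0 0 0 -1;0 0 0 0 -1;0 0 0 0 -1;0 0 0 0 -1;0 0 0 0 -1"
}}

```text
time: 11.15
tool_pos: [443.7, 53.0, 365.2]
tcp_rot: [-180.0, 0.0, 101.6]
ft_force: [-0.0, 0.1, -0.3]
finger_gap: 85.6
grip_force: 0.0
```

>>> {"fn": "apply_moves", "kwargs": {
  "series": "0 0 0 0 -1;0 0 0 0 -1;0 0 0 0 -1;0 0 0 0 -1;0 0 0 0 -1"
}}

```text
time: 11.57
tool_pos: [443.8, 53.0, 365.2]
tcp_rot: [-180.0, -0.0, 101.6]
ft_force: [-0.0, 0.4, 0.7]
finger_gap: 85.3
grip_force: 0.0
```

```bash
python3 look.py l4; python3 look.py l5
python3 - <<'E'
from h import *
f=lambda n:load(n+"_scene")["frame"][205:300,290:345].astype(float)
print(abs(f("l3")-f("l4")).mean(),abs(f("l4")-f("l5")).mean())
E
```

```text
tcp [443.8  53.  365.2] [-180.    -0.   101.6] hole in peg xyz 55.6 -1.3 264.1 [-0.   0.4  0.7] 85.34541072977639
top 332 157
scene 314 208
tcp [443.7  53.  365.2] [-180.    -0.   101.6] hole in peg xyz 55.6 -1.3 264.2 [-0.4 -0.2 -0.3] 85.43735842080453
top 332 157
scene 314 208
2.746730462519936 2.7847527910685805
```

View pics/l5.png

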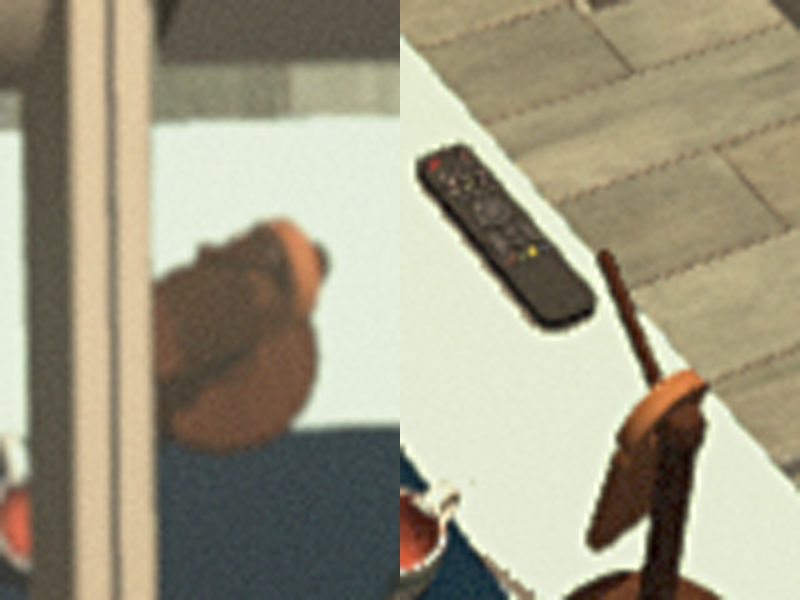

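The picture hasn't changed: the paddle is at rest, with its eye at (665,400), its tail at (600,545), and the peg through the hole.

```bash
python3 -c "
from bench import *
print(hand_in())"
```

```text
the job is handed in; nothing more can be done
None
```

I hung the paddle by its hole on the stand's peg, blade down and at rest, without moving the arm near the jars or pepper mill and passing well above the mug, then handed the job in at about 12 s; no verdict came back.

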